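# Screw the pour-spout top onto the pantry jar so its spout meets the pointer

### The arm

A 6-joint arm with a two-finger parallel gripper is mounted at the origin on the work surface. World frame = base frame: x ahead of the robot, y to its left, z up, the work surface at z = 0. Lengths are in mm, angles in rad, forces in N, time in s.
With the tool pointing down it reaches from about 375 to 825 mm from the base axis. Payload 5.5 kg.
Tool frame: the origin (TCP) lies between the finger pads, 19 mm behind the fingertips; this is the grasp point; z points along the fingers, y is the line along which they close (so a half turn about z gives the same grasp; the last joint's range is limited). The gripper opens to 85 mm and grips with 20 to 120 N. Pads are 22 mm wide; open, the fingers measure 114 mm over their backs; the gripper's body (76 mm by 85 mm) begins 54 mm behind the grasp point. The pads swing forward as they close: fully open they stand 13 mm farther back than shut.
Start: joints at [1.162, 0.314, -0.047, 1.21, 0, 1.571], TCP at [238.501, 550.556, 249.999] pointing down, gripper open.
Joint ranges: [-2.67, 2.67], [-0.69, 1.73], [-1.03, 1.25], [-2.08, 2.16], [-1.42, 1.45], [-3.14, 3.14]. Speed limits (rad/s): [2.39, 2.39, 3.01, 3.14, 3.14, 3.14].

### API

Orientations are given as a unit quaternion [w, x, y, z].
In Python, from plant import env, viewer gives the robot as it stands.
- The arm moves only by the tool jog_arm, never from a script. Its argument "plan" is a list of rows, each a list of 2 entries, a list of its own where there are three numbers: the shift along the world's x, y, z normalised to -1 to 1, where 1 is 200 mm, then the turn, a rotation vector about the world's x, y, z normalised to -1 to 1, where 1 is pi/2 rad. In form: [[[x, y, z], [rx, ry, rz]], ...]. A call has 1 to 20 rows; each row shifts and turns the commanded pose from where the row before left it; what a row does not reach is not made up. A row lasts 1/10 s, in which the tool goes at most 50 mm and 8.59 degrees, less where a joint would pass 70% of its speed; a pose out of reach is approached as far as the arm can. A call with a number of a shift or a turn outside -1 to 1 is refused whole. A call with a gripper value outside its range is refused whole. "jaw" is the gripper command: -1 is shut, 1 is fully open, values between are in proportion, set as the call begins (left out, the last holds). The fingers move at their own pace and stop on an object; the grip force is fixed at half the most. Time passes only in rows, so rows that do not move let the fingers close. It gives the time, the measured TCP pose, the force, the opening and the grip force at its end, in the units of the state.
- env.state(): the state, without advancing time (a new reading comes with each control period).
- viewer.get_image(name): name is "side" or "top" or "wrist"; returns a dict with "pixels" (400x640x3 uint8, red, green, blue), "K" (3x3 intrinsics, pixels), "D" ([k1, k2, p1, p2, k3] as OpenCV has them; the pictures are not rectified), "extrinsics" (4x4, takes a point from camera to world coordinates). Camera axes: x right, y down, z forward; pixel columns grow to the right and rows downward; lengths in mm; the calibration is good to about 2 mm. A picture is of the moment at which its call begins. There is no depth.
- env.finish_job(): hands the job in; it is judged then, once.
The state is a dict: "clock": time; "q": joint angles; "qd": joint speeds; "effort": joint torques, N m; "tcp_pos": TCP position; "tcp_rot": TCP orientation; "ft_force": force on the tool from outside, world axes, zero at the start; "moment": the same for the moment, N m; "finger_gap": opening from 0.0 (shut) to 1.0 (fully open); "gripper_force": force on a finger pad.
Only numpy, scipy, OpenCV 4.12 (cv2) and the standard library are available. Lean on these libraries where they do the work, as an engineer would, in place of code of your own. Each camera call takes 0.05 s, during which the arm holds its last target. There are 200 camera calls.

### The job

Pick up the orange pour-spout top, fit it over the three pins on the glass jar's neck and screw it on clockwise until its spout points straight at the red pointer on the jar holder; there is no end stop, so stop there and let go. Feel for the pins and press gently, the jar is glass, and leave the funnel, strainer and spice jar where they are.

Things in the scene. Friction and masses are not known exactly. Their poses are not given: they have to be found in the camera images.
- top: Orange plastic pour-spout top, loose, about 90 g, standing on its open underside at the start. Origin: centre of the underside, z up its axis; the spout points along -x. Round skirt 60 mm outside diameter, 26 mm tall; on it the grip block (grip). It screws on clockwise seen from above (negative yaw).
- grip (a point): Centre of the top's grip block, 48 mm above its underside, a good place for the TCP from above. The block has flat parallel sides 22 mm apart (close the fingers along the top's y), reaches from x = -22 to +24 mm and from 26 to 54 mm above the underside.
- flange (a point): Centre of the flange inside the top's underside, same place as top's origin. Flange 43 mm inside diameter, three gaps 120 degrees apart, 9 mm wide, for the jar's 5 mm pins (0.08 rad play each way). A ramp above it draws the top down 1.75 mm per rad of clockwise turn; it holds from 0.3 rad after entry, and past 1.8 rad the pins come out at the next gaps.
- spout (a point): Tip of the pour spout, 44 mm from the top's axis along its -x and 34 mm above its underside; orientation as top.
- holder: Wooden jar holder, fixed, a 104 mm square tray 32 mm tall with a tongue and a red strip (the pointer) on its -x side. Origin: centre of its underside. The spout points at the pointer when top has the same yaw as holder.
- pointer (a point): Outer end of the red pointer strip, 80 mm from the holder's axis along its -x, 34 mm above the surface.
- neck (a point): Centre of the flat top of the jar's neck, 108 mm above the surface on the holder's axis; orientation as holder. Neck 40 mm in diameter with a coned tip, jar 72 mm wide; the jar cannot turn. It stands on a soft pad giving 1 mm per 4 N, 10 mm at most; this point sinks with it. A springy white seal (2 N per mm) stands 5.5 mm above it, and the top's roof meets it.
- pins (a point): On the neck's axis at the height of the pin centres, 11.5 mm below neck; orientation as holder. Three round steel pins, 5 mm thick, 120 degrees apart, reach 25 mm from the axis. Which way they face is not reported: the top drops in at a yaw of the holder's plus 0.45 to 1.25 rad (counter-clockwise of the pointer), new each time.
- seated (a point): On the neck's axis 19 mm below neck: where the top's underside must be pressed to (about 5 to 8 N, 1 mm either way) before the turn that catches the thread. With the flange still on top of the pins the underside is 9 mm below neck; it meets the seal 16.5 mm below.
- funnel: Green silicone funnel, loose, standing mouth down, 84 mm wide, 85 mm tall; origin at the centre of its underside. Leave alone.
- strainer: Stainless steel strainer, loose, bowl 100 mm wide and 42 mm tall, handle to 160 mm along its y; origin under the bowl's centre. Leave alone.
- pepper: Amber spice jar with a black cap, loose, 48 mm wide, 95 mm tall; origin at the centre of its underside. Leave alone.
Things that resemble listed ones, but are neither listed nor needed, are in the scene too. Leave any pink or turquoise look-alike of the holder alone.

How it is judged (in metres and radians):
On the way, in this order (a step that is already met when the one before it is completed fails the run):
1. the top is lifted clear of the surface (height (world z) of top above 0.03 m), for 0.1 s.
2. the top is down over the pins, centred on the neck, its underside more than 17.6 mm below the neck's top (z of top in the frame of neck below -0.0176 m and horizontal distance between top and neck below 0.004 m), for 0.1 s.
At the end, for the whole second after the job is handed in: The top is held by the pins (underside more than 17.6 mm below the neck's top, within 4 mm of its axis, tilted less than 4 degrees), its spout within about 7 degrees of the pointer, released and at rest (all of step 2 and angle between top's own z axis and vertical below 0.07 rad and x of spout in the frame of holder below -0.03 m and y of spout in the frame of holder between -0.0055 and 0.0055 m and linear speed of top below 0.02 m/s and angular speed of top below 0.1 rad/s); the robot touches nothing.
It fails at once if the top is forced against the jar with more than 30 N (contact force between top and holder above 30 N).
It fails at once if the funnel is pushed away or knocked over (distance of funnel from where it was at the start of the episode above 0.02 m or angle between funnel's own z axis and vertical above 0.3 rad).
It fails at once if the strainer is pushed away (distance of strainer from where it was at the start of the episode above 0.02 m).
It fails at once if the spice jar is pushed away or knocked over (distance of pepper from where it was at the start of the episode above 0.02 m or angle between pepper's own z axis and vertical above 0.3 rad).
It also fails if it takes over 51 s, if anything falls off the work surface, if the arm or the gripper's body presses on something with over 40 N, if the wrist force passes 120 N, or if a joint passes its speed limit or range.

## Working session

There is one attempt and no reset: what is moved stays moved. The work goes in short steps, Python scripts to look and compute and a tool call to move; the robot and the scene stay as the last step left them, time stands still between calls to the robot, and variables do not carry over. Pictures are saved under pics/ and viewed, at most 10 in all, crops included, and the job is handed in when it is done.

Besides the shell and the picture viewer there is one more tool, called after ">>>" as name([rows], argument=value, ...), one row to a line, values as JSON. jog_arm: Moves the arm, as the interface text tells. Its arguments: {"type":"object","properties":{"plan":{"type":"array","items":{"type":"array"}},"jaw":{"type":"number"}},"required":["plan"]}

```bash
mkdir -p pics; cat > h.py <<'E'
import numpy as np, cv2
from plant import env, viewer
def ray(im,uv):
    p=cv2.undistortPoints(np.array(uv,float).reshape(-1,1,2),np.array(im["K"]),np.array(im["D"])).reshape(-1,2)
    E=np.array(im["extrinsics"]); d=np.c_[p,np.ones(len(p))]@E[:3,:3].T
    return E[:3,3],d
def onz(im,uv,z):
    o,d=ray(im,uv); return o+d*((z-o[2])/d[:,2])[:,None]
def proj(im,P):
    E=np.linalg.inv(np.array(im["extrinsics"])); r,_=cv2.Rodrigues(E[:3,:3])
    return cv2.projectPoints(np.array(P,float).reshape(-1,3),r,E[:3,3],np.array(im["K"]),np.array(im["D"]))[0].reshape(-1,2)
def shot(n,f):
    im=viewer.get_image(n); cv2.imwrite(f,im["pixels"][:,:,::-1]); return im
E
python3 - <<'E'
from h import *
import pickle
d={n:shot(n,f"pics/{n}0.png") for n in("top","side")}
pickle.dump(d,open("d0.pkl","wb"))
cv2.imwrite("pics/b0.png",np.vstack([cv2.imread("pics/top0.png"),cv2.imread("pics/side0.png")])[:, :] if 0 else cv2.imread("pics/top0.png"))
for n in d: print(n,np.array(d[n]["extrinsics"]).round(2).tolist(),np.array(d[n]["K"]).round(0).tolist())
print(env.state())
E
```

```text
top [[-0.01, -0.99, 0.1, 426.6], [-1.0, 0.01, -0.01, 21.01], [0.0, -0.1, -0.99, 1211.97], [0.0, 0.0, 0.0, 1.0]] [[458.0, 0.0, 315.0], [0.0, 458.0, 207.0], [0.0, 0.0, 1.0]]
side [[0.98, -0.12, 0.16, 373.02], [-0.2, -0.65, 0.73, -931.83], [0.02, -0.75, -0.66, 925.25], [0.0, 0.0, 0.0, 1.0]] [[469.0, 0.0, 323.0], [0.0, 469.0, 202.0], [0.0, 0.0, 1.0]]
{'clock': 0.1, 'q': array([ 1.16199705e+00,  3.14173930e-01, -4.79607265e-02,  1.21017489e+00,
       -2.22095995e-05,  1.57081181e+00]), 'qd': array([ 5.58656551e-04, -2.11037017e-03,  2.66315961e-03, -3.58882763e-05,
       -1.11342687e-03, -1.41998603e-03]), 'effort': array([ 1.04748393e-03, -5.40767777e+01,  3.40540981e+01,  1.11525552e-02,
        3.36354390e-05,  1.80207712e-05]), 'tcp_pos': array([238.32348106, 550.12350554, 249.21762668]), 'tcp_rot': array([-1.42696638e-04,  2.02986847e-01,  9.79181172e-01, -7.43113981e-04]), 'ft_force': array([ 0.11808893, -0.28563436,  0.30798969]), 'moment': array([ 0.01848484,  0.007508  , -0.03687096]), 'gripper_force': 0.0, 'finger_gap': 1.00210782794517}
```

View pics/top0.png

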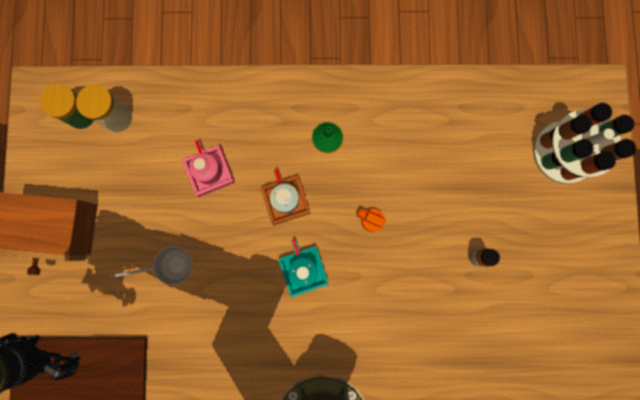

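View pics/side0.png

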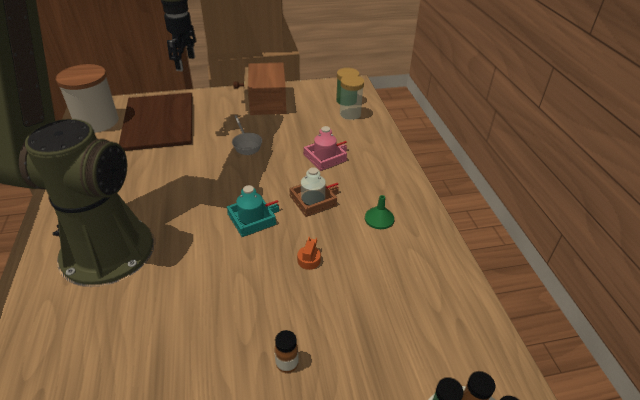

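The top view shows the brown holder at about (285,198) with its pointer ending near (277,170). The orange top is at about (372,219) with its spout toward (358,212). The pink and turquoise holders are decoys. The side view agrees: holder at (314,190), top at (309,255).

```bash
python3 - <<'E'
from h import *
import pickle
d=pickle.load(open("d0.pkl","rb"));im=d["top"]
hsv=cv2.cvtColor(im["pixels"],cv2.COLOR_RGB2HSV)
def blob(x0,x1,y0,y1,lo,hi):
    m=cv2.inRange(hsv,np.array(lo),np.array(hi)); k=np.zeros_like(m);k[y0:y1,x0:x1]=m[y0:y1,x0:x1]
    n,l,s,c=cv2.connectedComponentsWithStats(k); i=1+s[1:,4].argmax(); return (l==i).astype(np.uint8),s[i],c[i]
m,s,c=blob(340,400,195,245,(3,200,170),(14,255,255)); print("top",s,c,onz(im,[c],20))
v,u=np.nonzero(m);P=onz(im,np.c_[u,v],26);print(P.min(0),P.max(0))
# skirt: right part
m,s,c=blob(265,295,160,190,(0,180,120),(5,255,255)); print("ptr",s,c)
v,u=np.nonzero(m);P=onz(im,np.c_[u,v],34)[:,:2]; mu=P.mean(0);w,V=np.linalg.eigh(np.cov((P-mu).T));e=V[:,1];t=(P-mu)@e;print(mu,e,t.min(),t.max())
print("jar neck",onz(im,[(285,197)],108), "tray", onz(im,[(285,199)],32))
for n,p in dict(funnel=(327,137),strainer=(173,265),pepper=(488,257)).items(): print(n,onz(im,[p],40))
q=onz(im,[(358,212),(374,220)],34);print(q)
E
```

```text
top [358 209  28  24 460] [372.54347826 219.7826087 ] [[ 517.67889708 -134.65416642   20.        ]]
[ 485.45112141 -166.39925583   26.        ] [545.4200871  -96.13796795  26.        ]
ptr [275 170   6  14  33] [277.63636364 176.27272727]
[631.59148507 112.54860691] [-0.96179579 -0.27376788] -17.865785936518076 18.064163978048395
jar neck [[567.59130285  88.74514887 108.        ]] tray [[572.06291719  93.40093317  32.        ]]
funnel [[734.05705954 -16.79069612  40.        ]]
strainer [[403.59780907 377.25297944  40.        ]]
pepper [[ 419.24428109 -425.59497093   40.        ]]
[[ 536.99191141  -95.54604532   34.        ]
 [ 516.02626067 -136.58067933   34.        ]]
```

>>> jog_arm([
  [[0.12,-0.18,0.02],[0,0,0.07]],
  [[0.12,-0.18,0.02],[0,0,0.07]],
  [[0.12,-0.18,0.02],[0,0,0.07]],
  [[0.12,-0.18,0.02],[0,0,0.07]],
  [[0.12,-0.18,0.02],[0,0,0.07]],
  [[0.12,-0.18,0.02],[0,0,0.07]],
  [[0.12,-0.18,0.02],[0,0,0.07]],
  [[0.12,-0.18,0.02],[0,0,0.07]],
  [[0.12,-0.18,0.02],[0,0,0.07]],
  [[0.12,-0.18,0.02],[0,0,0.07]],
  [[0.12,-0.18,0.02],[0,0,0.07]],
  [[0.12,-0.18,0.02],[0,0,0.07]],
  [[0,0,0],[0,0,0]],
  [[0,0,0],[0,0,0]],
], jaw=1)

```text
clock: 1.5
tcp_pos: [526.5, 117.7, 297.5]
tcp_rot: [-0.0, -0.438, 0.899, 0.0]
ft_force: [-0.5, -0.4, 0.9]
finger_gap: 0.997
gripper_force: 0.0
```

```bash
python3 - <<'E'
from h import *
import pickle
im=shot("wrist","pics/w1.png");pickle.dump(im,open("w1.pkl","wb"))
print(np.array(im["extrinsics"]).round(2).tolist(),im["K"])
s=env.state();print(s["tcp_pos"],s["tcp_rot"],s["q"],s["clock"])
print(proj(im,[[570,91,108],[645,115,34]]))
E
```

```text
[[-0.79, 0.58, 0.2, 476.88], [0.62, 0.75, 0.25, 52.44], [0.0, 0.32, -0.95, 421.36], [0.0, 0.0, 0.0, 1.0]] [[292.60069494   0.         320.52357397]
 [  0.         292.60069494 198.26879706]
 [  0.           0.           1.        ]]
[526.04618745 118.58862714 297.48740367] [-5.32577267e-04 -4.39053048e-01  8.98460896e-01  3.94703288e-04] [ 2.21425159e-01  1.84728993e-01 -1.05828626e-01  1.28145741e+00
  5.21988210e-04 -6.87664236e-01] 1.55
[[275.5169807  183.23799958]
 [254.25207748 213.30565822]]
```

View pics/w1.png

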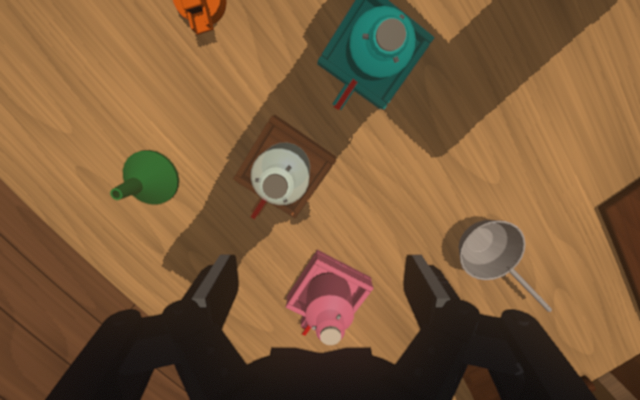

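The wrist view shows the brown holder at about (285,165), its neck top at (275,186) and the pointer at (258,209). Small dark pins are visible around the neck. I'll enlarge that area.

```bash
python3 - <<'E'
from h import *
im=cv2.imread("pics/w1.png")[110:225,225:345]
cv2.imwrite("pics/w1c.png",cv2.resize(im,None,fx=5,fy=5,interpolation=cv2.INTER_CUBIC))
E
```

```text
(no output)
```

View pics/w1c.png

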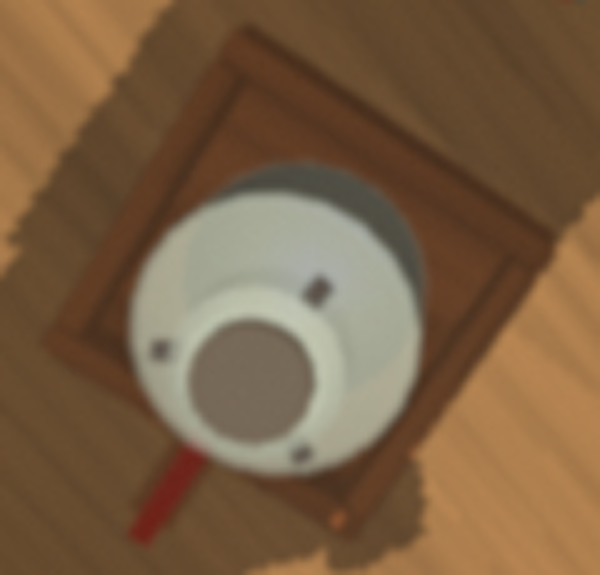

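The crop shows the pins at about (318,291), (160,349) and (302,454). The tray corners are at (245,25), (553,240), (45,340) and (345,535). The red pointer runs from (205,445) to (140,537).

```bash
python3 - <<'E'
from h import *
import pickle
im=pickle.load(open("w1.pkl","rb"))
f=lambda L:np.array(L)/5.+[225,110]-0.4
p=onz(im,f([(318,291),(160,349),(302,454)]),96.5)[:,:2]
A=np.c_[2*p,np.ones(3)];s=np.linalg.solve(A,(p**2).sum(1));c=s[:2];print("pin centre",c,np.sqrt(s[2]+c@c))
a=np.degrees(np.arctan2(*(p-p.mean(0)).T[::-1]));print("pin ang",a,"mean centre",p.mean(0))
print("seal",onz(im,f([(252,381)]),113.5))
t=onz(im,f([(245,25),(553,240),(345,535),(45,340)]),32)[:,:2];print("tray",t.mean(0),np.linalg.norm(np.roll(t,-1,0)-t,axis=1))
e=np.roll(t,-1,0)-t;print(np.degrees(np.arctan2(e[:,1],e[:,0])))
q=onz(im,f([(205,445),(140,537)]),34)[:,:2];print(q);c=(t.mean(0)+p.mean(0))/2;d=q[1]-c
print("ptr yaw",np.degrees(np.arctan2(d[1],d[0])),np.linalg.norm(d),np.degrees(np.arctan2(*(q[1]-q[0])[::-1])))
E
```

```text
pin centre [572.57412112  92.89791081] 22.983615884770092
pin ang [-166.63190789  -47.97564807   74.35165415] mean centre [572.04098645  92.72635889]
seal [[570.71739609  92.17955459 113.5       ]]
tray [569.5766219   91.09270172] [ 97.78733513 103.38126165  99.62164165 102.4986364 ]
[ 106.97986216   17.60653122  -73.52558936 -163.41128141]
[[617.53508204 108.41289473]
 [650.70390794 117.75194378]]
ptr yaw 17.92402296624242 83.97057782135113 15.72515130016939
```

>>> jog_arm([
  [[-0.01,-0.185,-0.1],[0,0,0.018]],
  [[-0.01,-0.185,-0.1],[0,0,0.018]],
  [[-0.01,-0.185,-0.1],[0,0,0.018]],
  [[-0.01,-0.185,-0.1],[0,0,0.018]],
  [[-0.01,-0.185,-0.1],[0,0,0.018]],
  [[-0.01,-0.185,-0.1],[0,0,0.018]],
  [[-0.01,-0.185,-0.1],[0,0,0.018]],
  [[0,0,0],[0,0,0]],
  [[0,0,0],[0,0,0]],
])

```text
clock: 2.45
tcp_pos: [511.8, -139.4, 157.5]
tcp_rot: [-0.0, -0.526, 0.85, 0.001]
ft_force: [0.7, 0.2, 0.1]
finger_gap: 1.004
gripper_force: 0.0
```

```bash
python3 - <<'E'
from h import *
import pickle
im=shot("wrist","pics/w2.png");pickle.dump(im,open("w2.pkl","wb"))
s=env.state();print(s["tcp_pos"],s["tcp_rot"],s["q"],s["clock"],s["ft_force"])
E
```

```text
[ 512.45085715 -139.00859387  158.14531929] [ 1.04709773e-04 -5.26624100e-01  8.50098157e-01  4.12187129e-04] [-2.65308714e-01  2.41503841e-01 -3.59500080e-01  9.70252226e-01
  7.15552524e-04 -1.37455793e+00] 2.5 [-0.21595316  0.5487435   1.17714381]
```

View pics/w2.png

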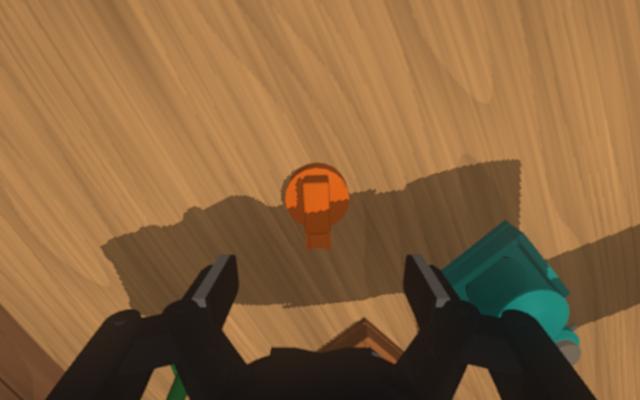

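The top sits at about (317,197), block top face x 303–329, spout tip near (318,248), almost parallel to the fingers.

```bash
python3 - <<'E'
from h import *
import pickle
im=pickle.load(open("w2.pkl","rb"))
hsv=cv2.cvtColor(im["pixels"],cv2.COLOR_RGB2HSV)
m=cv2.inRange(hsv,(3,180,70),(16,255,255)); m[:150]=0;m[255:]=0;m[:,:270]=0;m[:,365:]=0
n,l,s,c=cv2.connectedComponentsWithStats(m);m=(l==1+s[1:,4].argmax())
for r in range(160,252,6):
    u=np.nonzero(m[r])[0]; print(r,u.min() if len(u) else'',u.max() if len(u) else '')
# skirt widest -> centre at z=26: left/right extents
us=np.nonzero(m.any(0))[0]; print(us.min(),us.max())
rows=[r for r in range(165,222)]
pts=np.array([(e,r) for r in range(175,218) for e in (np.nonzero(m[r])[0].min(),np.nonzero(m[r])[0].max()+1)],float)
P=onz(im,pts,26)[:,:2]; A=np.c_[2*P,np.ones(len(P))];x=np.linalg.lstsq(A,(P**2).sum(1),rcond=None)[0];c=x[:2];print("centre",c,np.sqrt(x[2]+c@c))
rr=range(236,247); q=onz(im,[(np.mean([np.nonzero(m[r])[0].min(),np.nonzero(m[r])[0].max()+1]),r) for r in rr],34)[:,:2]
d=q.mean(0)-c;print("spout dir",np.degrees(np.arctan2(d[1],d[0])))
v=im["pixels"][:,:,0].astype(int); print(v[195,290:345].tolist()); print(v[180,290:345].tolist())
E
```

```text
160  
166 304 330
172 296 338
178 291 342
184 288 345
190 286 347
196 285 349
202 285 348
208 287 347
214 290 343
220 295 338
226 304 330
232 305 329
238 306 330
244 306 330
250 306 329
284 349
centre [ 516.77685676 -137.83731978] 29.884092562979472
spout dir 65.05297514964276
[213, 213, 213, 213, 213, 208, 185, 147, 128, 127, 127, 125, 132, 163, 193, 209, 211, 211, 212, 213, 213, 213, 213, 212, 213, 214, 214, 213, 214, 215, 215, 215, 216, 216, 216, 216, 216, 210, 197, 188, 204, 214, 216, 215, 215, 214, 215, 216, 215, 214, 215, 215, 215, 214, 216]
[131, 165, 196, 212, 217, 216, 199, 158, 130, 127, 130, 129, 125, 115, 113, 117, 119, 118, 119, 119, 119, 119, 119, 119, 119, 119, 119, 120, 119, 121, 120, 120, 121, 121, 121, 120, 121, 128, 161, 203, 219, 219, 218, 218, 218, 218, 218, 218, 219, 219, 215, 202, 183, 157, 146]
```

>>> jog_arm([
  [[0.022,0.012,-0.1],[0,0,0.016]],
  [[0,0,-0.15],[0,0,0]],
  [[0,0,-0.15],[0,0,0]],
  [[0,0,-0.1],[0,0,0]],
  [[0,0,-0.045],[0,0,0]],
  [[0,0,0],[0,0,0]],
  [[0,0,0],[0,0,0]],
])

```text
clock: 3.2
tcp_pos: [517.9, -137.5, 50.2]
tcp_rot: [0.001, -0.537, 0.843, -0.001]
ft_force: [-0.3, 0.0, -0.5]
finger_gap: 0.998
gripper_force: 0.0
```

>>> jog_arm([
  [[0,0,0],[0,0,0]],
  [[0,0,0],[0,0,0]],
  [[0,0,0],[0,0,0]],
  [[0,0,0],[0,0,0]],
  [[0,0,0],[0,0,0]],
  [[0,0,0],[0,0,0]],
  [[0,0,0],[0,0,0]],
  [[0,0,0],[0,0,0]],
  [[0,0,0],[0,0,0]],
  [[0,0,0],[0,0,0]],
], jaw=-1)

```text
clock: 4.2
tcp_pos: [517.4, -138.3, 49.5]
tcp_rot: [0.0, -0.537, 0.844, -0.0]
ft_force: [-0.1, -0.7, 5.5]
finger_gap: 0.249
gripper_force: 59.9
```

>>> jog_arm([
  [[0,0,0.08],[0,0,0]],
  [[0,0,0.16],[0,0,0]],
  [[0,0,0.2],[0,0,0]],
  [[0,0,0.16],[0,0,0]],
  [[0.045,0.145,0.04],[0,0,0.0092]],
  [[0.045,0.145,0.04],[0,0,0.0092]],
  [[0.045,0.145,0.04],[0,0,0.0092]],
  [[0.045,0.145,0.04],[0,0,0.0092]],
  [[0.045,0.145,0.04],[0,0,0.0092]],
  [[0.045,0.145,0.04],[0,0,0.0092]],
  [[0.045,0.145,0.04],[0,0,0.0092]],
  [[0.045,0.145,0.04],[0,0,0.0092]],
  [[0.045,0.145,0.04],[0,0,0.0092]],
  [[0.045,0.145,0.04],[0,0,0.0092]],
  [[0,0,0],[0,0,0]],
  [[0,0,0],[0,0,0]],
  [[0,0,0],[0,0,0]],
])

```text
clock: 5.9
tcp_pos: [606.2, 151.1, 248.1]
tcp_rot: [-0.001, -0.596, 0.803, 0.0]
ft_force: [0.3, -0.7, -0.7]
finger_gap: 0.243
gripper_force: 59.0
```

```bash
python3 - <<'E'
from h import *
import pickle
im=shot("wrist","pics/w3.png");pickle.dump(im,open("w3.pkl","wb"))
s=env.state();print(s["tcp_pos"],s["tcp_rot"],s["q"],s["clock"],s["ft_force"],np.array(im["extrinsics"])[:3,3])
u,v=proj(im,[[571.5,92.4,100]])[0];print(u,v)
u0,v0=int(max(u-70,0)),int(max(v-60,0));print(u0,v0)
cv2.imwrite("pics/w3c.png",cv2.resize(cv2.imread("pics/w3.png")[v0:v0+120,u0:u0+140],None,fx=5,fy=5,interpolation=cv2.INTER_CUBIC))
E
```

```text
[606.2343443  150.90004802 248.29032894] [-8.02179803e-04 -5.96047005e-01  8.02949121e-01  1.80678135e-04] [ 2.44097441e-01  3.62702814e-01  1.75652180e-02  1.22727875e+00
 -2.82984335e-04 -1.03304077e+00] 5.95 [ 0.57862566 -0.29681675 -1.34740561] [583.45018225  72.01049712 372.0709052 ]
339.1816994770858 119.19530493298669
269 59
```

View pics/w3c.png

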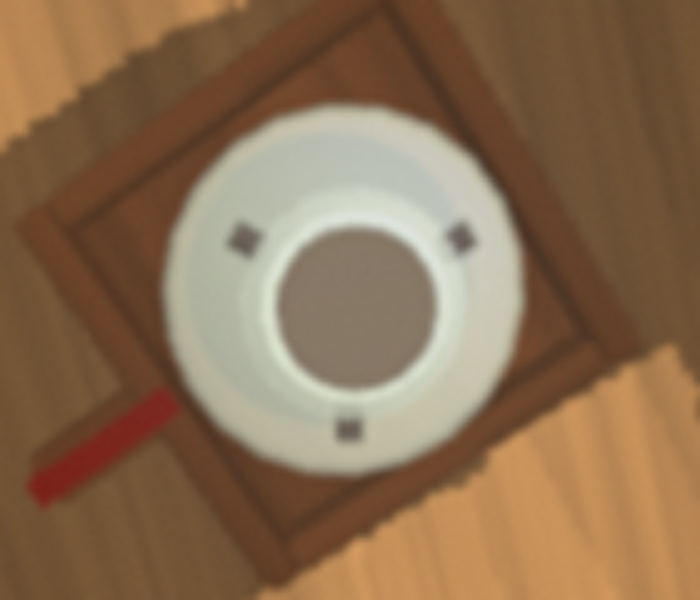

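This near-nadir crop shows the pins at (243,240), (461,239) and (348,430). The seal centre is at (357,306), the tray corners are at (25,220), (275,585) and (640,352), and the pointer tip is at (38,495).

```bash
python3 - <<'E'
from h import *
import pickle
im=pickle.load(open("w3.pkl","rb"))
f=lambda L:np.array(L)/5.+[269,59]-0.4
p=onz(im,f([(243,240),(461,239),(348,430)]),96.5)[:,:2]
A=np.c_[2*p,np.ones(3)];s=np.linalg.solve(A,(p**2).sum(1));c=s[:2];print("pin centre",c,np.sqrt(s[2]+c@c),p.mean(0))
a=np.degrees(np.arctan2(*(p-c).T[::-1]));print("pin ang",a,a%120)
print("seal",onz(im,f([(357,306)]),113.5))
t=onz(im,f([(25,220),(275,585),(640,352)]),32)[:,:2];tc=(t[0]+t[2])/2
e=np.diff(t,axis=0);print("tray",tc,np.linalg.norm(e,axis=1),np.degrees(np.arctan2(e[:,1],e[:,0])))
q=onz(im,f([(170,402),(38,495)]),34)[:,:2];d=q[1]-c
print("ptr yaw",np.degrees(np.arctan2(d[1],d[0])),np.linalg.norm(d),np.degrees(np.arctan2(*(q[1]-q[0])[::-1])))
E
```

```text
pin centre [571.71212501  92.90915444] 22.84724625628821 [571.8012413   92.79186409]
pin ang [ -46.82961343 -166.07830428   72.65307137] [73.17038657 73.92169572 72.65307137]
seal [[571.55728447  92.0775739  113.5       ]]
tray [570.91723898  92.85761979] [100.57217982  99.78437059] [ 106.90228241 -163.43459354]
ptr yaw 17.577008328007835 82.87884103805135 17.64879345917178
```

>>> jog_arm([
  [[-0.058,-0.097,0],[0,0,0]],
  [[-0.058,-0.097,0],[0,0,0]],
  [[-0.057,-0.097,0],[0,0,0]],
  [[0,0,-0.08],[0,0,0]],
  [[0,0,-0.12],[0,0,0]],
  [[0,0,-0.12],[0,0,0]],
  [[0,0,-0.08],[0,0,0]],
  [[0,0,-0.04],[0,0,0]],
  [[0,0,0],[0,0,0]],
  [[0,0,0],[0,0,0]],
  [[0,0,0],[0,0,0]],
])

```text
clock: 7.05
tcp_pos: [573.1, 93.7, 162.2]
tcp_rot: [0.001, -0.596, 0.803, -0.0]
ft_force: [-0.1, 0.1, -1.1]
finger_gap: 0.242
gripper_force: 59.0
```

```bash
cat > st.py <<'E'
from plant import env
import numpy as np
s=env.state();q=s["tcp_rot"];a=np.degrees(2*np.arctan2(q[2],q[1]))
print(s["clock"],s["tcp_pos"].round(2),"spout",round((a-180+180)%360-180,2),"F",s["ft_force"].round(2),"M",s["moment"].round(3),s["finger_gap"],s["q"][5])
E
python3 st.py
```

```text
7.05 [573.07  93.69 162.15] spout 73.22 F [-0.08  0.05 -1.1 ] M [-0.021  0.026 -0.028] 0.2423440729513572 -1.1158910975906813
```

>>> jog_arm([
  [[-0.004,-0.005,-0.02],[0,0,0]],
  [[0,0,-0.02],[0,0,0]],
  [[0,0,-0.01],[0,0,0]],
  [[0,0,-0.01],[0,0,0]],
  [[0,0,-0.005],[0,0,0]],
  [[0,0,0],[0,0,0]],
  [[0,0,0],[0,0,0]],
])

```text
clock: 7.75
tcp_pos: [571.5, 92.8, 148.2]
tcp_rot: [0.0, -0.596, 0.803, -0.0]
ft_force: [-0.4, -0.4, 0.2]
finger_gap: 0.249
gripper_force: 59.3
```

>>> jog_arm([
  [[0,0,-0.005],[0,0,0]],
  [[0,0,0],[0,0,0]],
  [[0,0,0],[0,0,0]],
])

```text
clock: 8.05
tcp_pos: [571.7, 92.8, 147.3]
tcp_rot: [0.0, -0.596, 0.803, -0.0]
ft_force: [-1.3, 0.0, 3.3]
finger_gap: 0.244
gripper_force: 59.5
```

```bash
python3 st.py
```

```text
8.05 [571.71  92.79 147.35] spout 73.23 F [-1.29  0.02  3.31] M [-0.061  0.193 -0.059] 0.24356697751312284 -1.1172920334269913
```

>>> jog_arm([
  [[0,0,-0.005],[0,0,0]],
  [[0,0,0],[0,0,0]],
  [[0,0,0],[0,0,0]],
])

```text
clock: 8.35
tcp_pos: [571.9, 92.8, 146.5]
tcp_rot: [0.0, -0.596, 0.803, -0.0]
ft_force: [-1.2, -0.7, 5.7]
finger_gap: 0.245
gripper_force: 59.9
```

```bash
python3 st.py
```

```text
8.35 [571.88  92.78 146.5 ] spout 73.24 F [-1.2  -0.74  5.69] M [-0.105  0.202 -0.022] 0.24478223577026026 -1.1173131644617011
```

>>> jog_arm([
  [[-0.005,-0.002,0],[0,0,0]],
  [[0,0,0],[0,0,0]],
  [[0,0,0],[0,0,0]],
])

```text
clock: 8.65
tcp_pos: [571.3, 92.5, 146.6]
tcp_rot: [0.001, -0.596, 0.803, -0.0]
ft_force: [0.1, 0.4, 5.0]
finger_gap: 0.246
gripper_force: 59.8
```

```bash
python3 st.py
```

```text
8.65 [571.31  92.53 146.62] spout 73.24 F [0.14 0.42 4.98] M [-0.017 -0.121  0.043] 0.24561997210615416 -1.117730748534139
```

>>> jog_arm([
  [[0,0,0],[0,0,0.02]],
  [[0,0,0],[0,0,0.02]],
  [[0,0,0],[0,0,0.02]],
  [[0,0,0],[0,0,0]],
])

```text
clock: 9.05
tcp_pos: [571.1, 92.6, 146.6]
tcp_rot: [0.001, -0.634, 0.773, -0.0]
ft_force: [0.4, 1.1, 5.9]
finger_gap: 0.246
gripper_force: 60.0
```

```bash
python3 st.py
```

```text
9.05 [571.07  92.59 146.58] spout 78.68 F [0.41 1.13 5.88] M [ 0.015  0.052 -0.016] 0.24611231488391255 -1.212706227043582
```

>>> jog_arm([
  [[0,0,0],[0,0,-0.04]],
  [[0,0,0],[0,0,-0.04]],
  [[0,0,0],[0,0,-0.02]],
  [[0,0,0],[0,0,-0.02]],
  [[0,0,0],[0,0,0]],
])

```text
clock: 9.55
tcp_pos: [570.4, 92.2, 145.8]
tcp_rot: [-0.0, -0.558, 0.83, -0.0]
ft_force: [0.4, -0.1, 0.6]
finger_gap: 0.242
gripper_force: 59.3
```

```bash
python3 st.py
```

```text
9.55 [570.44  92.16 145.8 ] spout 67.82 F [ 0.35 -0.11  0.64] M [-0.129 -0.051 -0.1  ] 0.24190446226075396 -1.0232271443099075
```

>>> jog_arm([
  [[0,0,-0.01],[0,0,0]],
  [[0,0,-0.01],[0,0,0]],
  [[0,0,0],[0,0,0]],
  [[0,0,0],[0,0,0]],
])

```text
clock: 9.95
tcp_pos: [570.5, 92.2, 141.9]
tcp_rot: [-0.0, -0.558, 0.83, -0.0]
ft_force: [-0.5, -0.9, 1.6]
finger_gap: 0.246
gripper_force: 59.5
```

```bash
python3 st.py
```

```text
9.95 [570.46  92.17 141.86] spout 67.83 F [-0.48 -0.89  1.63] M [-0.28  -0.028 -0.286] 0.24602841386131066 -1.0235103046105474
```

>>> jog_arm([
  [[0,0,0],[0,0,-0.022]],
  [[0,0,-0.01],[0,0,0]],
  [[0,0,0],[0,0,0]],
  [[0,0,0],[0,0,0]],
])

```text
clock: 10.35
tcp_pos: [570.3, 92.3, 139.7]
tcp_rot: [-0.0, -0.544, 0.839, 0.0]
ft_force: [0.2, -0.3, 0.8]
finger_gap: 0.25
gripper_force: 59.3
```

```bash
python3 st.py
```

```text
10.35 [570.34  92.31 139.71] spout 65.9 F [ 0.19 -0.28  0.76] M [-0.263 -0.066  0.001] 0.2501057616015059 -0.9896384585334761
```

>>> jog_arm([
  [[0,0,-0.006],[0,0,0]],
  [[0,0,-0.004],[0,0,0]],
  [[0,0,0],[0,0,0]],
  [[0,0,0],[0,0,0]],
])

```text
clock: 10.75
tcp_pos: [570.5, 92.3, 138.1]
tcp_rot: [0.0, -0.544, 0.839, -0.0]
ft_force: [-0.8, -1.6, 2.2]
finger_gap: 0.248
gripper_force: 59.5
```

```bash
python3 st.py
```

```text
10.75 [570.5   92.34 138.14] spout 65.86 F [-0.75 -1.63  2.24] M [-0.336  0.138 -0.014] 0.24772646198890597 -0.9890140148102287
```

>>> jog_arm([
  [[-0.002,-0.003,-0.008],[0,0,0]],
  [[0,0,0],[0,0,0]],
  [[0,0,0],[0,0,0]],
])

```text
clock: 11.05
tcp_pos: [570.4, 92.0, 136.7]
tcp_rot: [0.0, -0.544, 0.839, 0.0]
ft_force: [-0.1, 0.5, 5.0]
finger_gap: 0.242
gripper_force: 59.8
```

```bash
python3 st.py
```

```text
11.05 [570.36  91.98 136.69] spout 65.86 F [-0.09  0.52  4.98] M [-0.05  -0.028 -0.007] 0.2420829677994131 -0.9898197936539539
```

>>> jog_arm([
  [[0,0,0],[0,0,-0.02]],
  [[0,0,0],[0,0,-0.03]],
  [[0,0,0],[0,0,-0.03]],
  [[0,0,0],[0,0,-0.03]],
  [[0,0,0],[0,0,-0.03]],
  [[0,0,0],[0,0,0]],
])

```text
clock: 11.65
tcp_pos: [570.3, 92.0, 136.6]
tcp_rot: [0.0, -0.448, 0.894, 0.0]
ft_force: [0.5, -0.5, 4.8]
finger_gap: 0.242
gripper_force: 59.8
```

```bash
python3 st.py
```

```text
11.65 [570.26  91.99 136.63] spout 53.26 F [ 0.47 -0.48  4.77] M [0.023 0.024 0.011] 0.2419612501463814 -0.7698043287173634
```

>>> jog_arm([
  [[0,0,-0.001],[0,0,-0.03]],
  [[0,0,0],[0,0,-0.03]],
  [[0,0,-0.001],[0,0,-0.03]],
  [[0,0,0],[0,0,-0.03]],
  [[0,0,-0.001],[0,0,-0.03]],
  [[0,0,0],[0,0,-0.03]],
  [[0,0,0],[0,0,-0.03]],
  [[0,0,0],[0,0,0]],
])

```text
clock: 12.45
tcp_pos: [570.3, 92.0, 136.1]
tcp_rot: [0.0, -0.296, 0.955, 0.0]
ft_force: [-0.5, 0.6, 5.8]
finger_gap: 0.245
gripper_force: 59.9
```

```bash
python3 st.py
```

```text
12.45 [570.25  91.97 136.08] spout 34.38 F [-0.47  0.58  5.84] M [ 0.093  0.067 -0.052] 0.24519336391446467 -0.4403331892512179
```

>>> jog_arm([
  [[0,0,0],[0,0,-0.04]],
  [[0,0,0],[0,0,-0.04]],
  [[0,0,0],[0,0,-0.04]],
  [[0,0,0],[0,0,-0.04]],
  [[0,0,0],[0,0,-0.031]],
  [[0,0,0],[0,0,0]],
  [[0,0,0],[0,0,0]],
])

```text
clock: 13.15
tcp_pos: [570.2, 91.9, 136.1]
tcp_rot: [0.0, -0.15, 0.989, 0.0]
ft_force: [-1.8, 0.4, 6.5]
finger_gap: 0.244
gripper_force: 59.9
```

```bash
python3 st.py
```

```text
13.15 [570.21  91.95 136.06] spout 17.24 F [-1.76  0.37  6.54] M [ 0.026  0.154 -0.059] 0.24416068807343436 -0.14122783989923918
```

>>> jog_arm([
  [[0,0,0.0095],[0,0,0]],
  [[0,0,0],[0,0,0]],
  [[0,0,0],[0,0,0]],
])

```text
clock: 13.45
tcp_pos: [570.0, 91.9, 137.6]
tcp_rot: [-0.0, -0.15, 0.989, 0.0]
ft_force: [0.4, 0.1, 2.9]
finger_gap: 0.246
gripper_force: 59.6
```

```bash
python3 st.py
```

```text
13.45 [570.05  91.86 137.6 ] spout 17.2 F [0.37 0.08 2.85] M [ 0.087 -0.027 -0.023] 0.24553343834164343 -0.1405221934993138
```

>>> jog_arm([
  [[0,0,0.0095],[0,0,0]],
  [[0,0,0],[0,0,0]],
  [[0,0,0],[0,0,0]],
])

```text
clock: 13.75
tcp_pos: [569.8, 91.8, 139.1]
tcp_rot: [-0.0, -0.149, 0.989, 0.0]
ft_force: [0.5, 1.0, -1.3]
finger_gap: 0.247
gripper_force: 59.0
```

```bash
python3 st.py
```

```text
13.75 [569.83  91.77 139.08] spout 17.17 F [ 0.55  1.02 -1.27] M [ 0.176 -0.253 -0.015] 0.2472110991747234 -0.14015727644243456
```

>>> jog_arm([
  [[0,0,0],[0,0,0]],
  [[0,0,0],[0,0,0]],
  [[0,0,0],[0,0,0]],
  [[0,0,0],[0,0,0]],
  [[0,0,0],[0,0,0]],
  [[0,0,0],[0,0,0]],
  [[0,0,0.05],[0,0,0]],
  [[0,0,0.15],[0,0,0]],
  [[0,0,0.15],[0,0,0]],
  [[0,0,0.15],[0,0,0]],
  [[0.07,0.15,0],[0,0,0]],
  [[0.07,0.15,0],[0,0,0]],
  [[0,0,0],[0,0,0]],
  [[0,0,0],[0,0,0]],
], jaw=1)

```text
clock: 15.15
tcp_pos: [598.0, 152.2, 239.9]
tcp_rot: [-0.0, -0.15, 0.989, -0.0]
ft_force: [-0.7, -0.9, -0.4]
finger_gap: 1.001
gripper_force: 0.0
```

```bash
python3 - <<'E'
from h import *
import pickle
im=shot("wrist","pics/w4.png");pickle.dump(im,open("w4.pkl","wb"))
E
python3 st.py
```

```text
15.2 [597.75 151.51 239.79] spout 17.19 F [ 0.54 -0.1  -0.26] M [-0.04   0.019  0.046] 0.9981834809130251 -0.05152054406979328
```

View pics/w4.png

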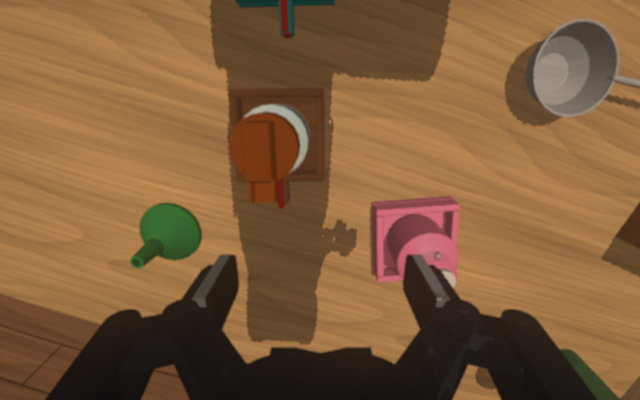

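The wrist view shows the top upright on the jar. The skirt is at about (265,147), the spout tip at (263,201) and the red pointer tip at (281,205). I'll check the spout bearing numerically.

```bash
python3 - <<'E'
from h import *
import pickle
im=pickle.load(open("w4.pkl","rb"))
hsv=cv2.cvtColor(im["pixels"],cv2.COLOR_RGB2HSV)
m=cv2.inRange(hsv,(3,190,100),(16,255,255));m[:95]=0;m[215:]=0;m[:,:215]=0;m[:,310:]=0
n,l,s,c=cv2.connectedComponentsWithStats(m);m=(l==1+s[1:,4].argmax())
ext=lambda r:(np.nonzero(m[r])[0].min(),np.nonzero(m[r])[0].max()+1)
for r in range(110,206,8): print(r,ext(r) if m[r].any() else '')
p=onz(im,[(e,r) for r in range(125,172) for e in ext(r)],115)[:,:2]
x=np.linalg.lstsq(np.c_[2*p,np.ones(len(p))],(p**2).sum(1),rcond=None)[0];C=x[:2];print(C,np.sqrt(x[2]+C@C))
t=onz(im,[(263.5,200)],123)[0,:2];d=t-C;print(t,np.degrees(np.arctan2(d[1],d[0])),np.linalg.norm(d))
q=onz(im,[(281,206)],34)[0,:2];n=np.array([571.7,92.7]);d=q-n;print("ptr",q,np.degrees(np.arctan2(d[1],d[0])),np.linalg.norm(d))
E
```

```text
110 
118 (np.int64(247), np.int64(281))
126 (np.int64(235), np.int64(290))
134 (np.int64(231), np.int64(295))
142 (np.int64(230), np.int64(297))
150 (np.int64(230), np.int64(298))
158 (np.int64(232), np.int64(296))
166 (np.int64(236), np.int64(292))
174 (np.int64(243), np.int64(287))
182 (np.int64(248), np.int64(282))
190 (np.int64(248), np.int64(283))
198 (np.int64(248), np.int64(283))
[571.37155331  92.24980406] 29.235761562084328
[613.95798563 104.26994817] 15.76187380442778 44.2502890661002
ptr [649.73620953 117.69986204] 17.76350135101045 81.94292586791654
```

```bash
python3 -c "
from plant import env
print(env.finish_job())"
```

```text
the job is handed in; nothing more can be done
None
```

I screwed the top onto the jar, let go, moved the arm clear and handed the job in at about 15 s. The last picture puts the spout about 2° from the pointer (7° allowed) and the top centred on the neck to within 1 mm; the judge's verdict was not returned.

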